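Ratchet the book press down onto a freshly glued book

TASK

The screw press holding the freshly glued blue book is still set to raise. Flip its orange direction lever over to the lowering side, then swing the handle with the red grip back and forth until the rubber foot bears firmly on the book; stop as soon as the handle clearly stiffens beyond its steady running drag, because squeezing much harder spoils the book. Then let go and leave the lever on lowering, and the book and the other things where they are.

Things in the scene. Friction and masses are not known exactly. Their poses are not given: they have to be found in the camera images.
- press: Green steel screw press on a wooden base 240 x 270 x 20 mm, fixed to the table; two side posts, crossbeam top at 165 mm. Origin: centre of the base's underside, on the screw axis; x to its back, y to its left, z up. The handle hangs over its front (-x). The 18 mm steel spindle sticks up through crossbeam and hub to about 241 mm and sinks as the press lowers.
- screw_axis (a point): Point on the vertical screw axis at the height of the top of the handle's flat bar, 194 mm above the table. The handle turns about this axis. Axes as the press.
- handle (a joint): Ratchet handle, rad: 0 = straight out over the press's front, positive = clockwise seen from above, hard stops at -0.65 and +0.65. Dark flat bar 24 x 8 mm, top at 194 mm, reaching 162 mm from the screw axis. Stays where left. At the grip it drags with about 3 N on an idle (clicking) stroke and 6 N on a driving stroke with the foot in the air.
- handle_grip (a point): Red upright round grip of the handle: 18 mm across, 150 mm from the screw axis, standing on the bar from 194 to 242 mm height; this point is its axis at 220 mm. It does not spin on the bar. Free space above and around it.
- pawl (a joint): Direction pawl with its orange lever, rad: about -0.34 raising, +0.34 lowering (0.2 in place of 0.34 while riding on a tooth), positive = clockwise from above; a spring snaps it over past the middle. On lowering it drives the screw only on the handle's clockwise stroke; the other stroke clicks back. Teeth every 0.31 rad, so up to that much of a driving stroke is lost motion.
- pawl_pivot (a point): Pivot of pawl and lever on the bar, 52 mm from the screw axis, at 194 mm height; the lever runs outwards along the bar. Flipping takes about 3 N sideways at the tab. If the handle loads the pawl it jams: ease the handle back a little. More than about 4 N at the tab past the flip swings the handle too.
- lever_tab (a point): Orange upright tab at the lever's end, 43 mm from the pivot: 10 mm (along the lever) x 7 mm x 30 mm tall, from 196 to 226 mm height; this point is its axis at 216 mm. It lies about 14 mm to the counter-clockwise side of the bar's middle on raising, and as far to the clockwise side on lowering.
- platen: Green pressing plate 110 x 170 x 14 mm under the crossbeam, carrying the rubber foot; origin at the centre of its underside. Sinks 8 mm per rad of driving stroke, at most 10 mm a stroke; stays where left. The force on the book then grows steeply, and the push at the grip rises from 6 N in the air to 8 N at 40 N, 9 N at 60 N, 14 N at 150 N on the book.
- foot_mount (a point): Centre of the platen's underside, where the black rubber foot, 80 mm across, is mounted. Its underside is 6 to 17 mm lower: the foot is screwed out by hand and differs each time, and is not measured. From first touch the force on the book grows by some 300 N per rad of driving stroke. Let go, the screw keeps up to 60 to 80 N of it.
- book: Blue hardback 205 x 148 x 32 mm lying flat on the wooden base of the press (base top 20 mm above the table), under the foot; origin at the centre of its underside. 0.6 to 1 kg.
- glue: White glue bottle, 48 mm across, 130 mm tall, standing on the table; origin at the centre of its underside. Leave alone.
- cup: White mug, 76 mm across, 90 mm tall, on the table; origin at the centre of its underside. Leave alone.
- lemon: Lemon standing on its end, 58 mm across and tall; origin at the centre of its underside. Leave alone.

How it is judged:
By the outcome, as a careful person would: the job done as asked, in the order asked, and still so for the second after the job is handed in, with the robot touching nothing.
It also fails if it takes over 72 s, if anything falls off the work surface, if the arm or the gripper's body presses on something with over 40 N, if the wrist force passes 120 N, or if a joint passes its speed limit or range.

ROBOT

A 6-joint arm with a two-finger parallel gripper is mounted at the origin on the work surface. World frame = base frame: x ahead of the robot, y to its left, z up, the work surface at z = 0. Lengths are in m, angles in rad, forces in N, time in s.
With the tool pointing down it reaches from about 0.3 to 0.95 m from the base axis. Payload 3.1 kg.
Tool frame: the origin (TCP) lies midway between the tips of the shut fingers; the grasp point (between the pads) lies 19 mm behind it (arm.tcp_to_grasp is the distance from the TCP to the grasp point, in m); z points along the fingers, y is the line along which they close (so a half turn about z gives the same grasp; the last joint's range is limited). The gripper opens to 85 mm and grips with 20 to 120 N. Pads are 22 mm wide; open, the fingers measure 114 mm over their backs; the gripper's body (76 mm by 85 mm) begins 54 mm behind the grasp point. The pads swing forward as they close: fully open they stand 13 mm farther back than shut.
Start: joints at [-1.338, 0.308, 1.634, -0, 1.2, -0.07], TCP at [0.186, -0.597, 0.209] pointing down, gripper open.
Joint ranges: [-3.06, 3.06], [-0.79, 1.96], [0.05, 2.63], [-1.19, 4.34], [0.05, 2.64], [-2.94, 2.94]. Speed limits (rad/s): [2.79, 2.79, 3.14, 3.14, 3.14, 3.14].

INTERFACE

Orientations are given as a rotation vector (axis times angle).
In Python, from plant import observe, viewer, job, arm gives the robot as it stands.
- The arm moves only by the tool jog_arm, never from a script. Its argument "motion" is a list of rows, each an object with "offset": the shift along the tool's x, y, z in mm, a list of three; "yaw": the turn about the tool's z in rad; "jaw": the gripper's target within -1 to 1 (fully open at 1, half-way at 0, shut at -1). In form: [{"offset": [dx, dy, dz], "yaw": yaw, "jaw": jaw}, ...]. A call has 1 to 5 rows; each row is the pose to reach, as a shift and turn from the pose commanded when the call began, along the tool's axes at that moment; what a row does not reach only later rows make up. A row lasts 1/10 s, in which the tool goes at most 50 mm and 8.59 degrees, less where a joint would pass 70% of its speed; a pose out of reach is approached as far as the arm can. A call with a gripper value outside its range is refused whole. The fingers move at their own pace and stop on an object; "squeeze" is the grip in N (left out, the last holds). Time passes only in rows, so rows that repeat a pose let the fingers close. It gives the time, the measured TCP pose, the force, the opening and the grip force at its end, in the units of the state.
- observe(): the state, without advancing time (a new reading comes with each control period).
- viewer.grab_frame(name): name is "scene" or "side" or "wrist"; returns the picture (420x560x3 uint8, red, green, blue); there is no depth.
- viewer.camera_params(name): a dict with "mtx" (3x3 intrinsics, pixels), "dist" ([k1, k2, p1, p2, k3] as OpenCV has them; the pictures are not rectified), "rvec" (rotation vector, rad) and "tvec" (3), from world to camera coordinates, as OpenCV has them; the wrist camera has in their place "mount" (4x4, takes a point from camera to tool coordinates, whose origin is the TCP and whose axes are the flange's). Camera axes: x right, y down, z forward; pixel columns grow to the right and rows downward; lengths in m; the calibration is good to about 2 mm. A picture is of the moment at which its call begins: read the wrist's pose just before it. camera_params takes no time and is no camera call.
- job.job_done(): hands the job in; it is judged then, once.
The state is a dict: "clock": time; "joint_pos": joint angles; "qd": joint speeds; "effort": joint torques, N m; "eef_pos": TCP position; "tool_rot": TCP orientation; "ft_force": force on the tool from outside, world axes, zero at the start; "ft_torque": the same for the moment, N m; "grip_width": opening from 0.0 (shut) to 1.0 (fully open); "finger_force": force on a finger pad.
Only numpy, scipy, OpenCV 4.12 (cv2) and the standard library are available. Lean on these libraries where they do the work, as an engineer would, in place of code of your own. Each camera call takes 0.05 s, during which the arm holds its last target. There are 200 camera calls.

## Working session

There is one attempt and no reset: what is moved stays moved. The work goes in short steps, Python scripts to look and compute and a tool call to move; the robot and the scene stay as the last step left them, time stands still between calls to the robot, and variables do not carry over. Pictures are saved under pics/ and viewed, at most 10 in all, crops included, and the job is handed in when it is done.

Besides the shell and the picture viewer there is one more tool, called after ">>>" by a JSON object that holds its "op" and its "data". jog_arm: Moves the arm, as the interface text tells. Its arguments: {"type":"object","properties":{"motion":{"type":"array"},"squeeze":{"type":"number"}},"required":["motion"]}

```bash
mkdir -p pics; cat > h.py <<'E'
import numpy as np, cv2
from scipy.spatial.transform import Rotation as R
from plant import observe, viewer, job, arm
def cam(n,s=None):
    p=viewer.camera_params(n); K=np.array(p["mtx"]);d=np.array(p["dist"],float)
    if n=="wrist":
        T=np.eye(4);T[:3,:3]=R.from_rotvec(s["tool_rot"]).as_matrix();T[:3,3]=s["eef_pos"]
        M=T@np.array(p["mount"])
    else:
        E=np.eye(4);E[:3,:3]=R.from_rotvec(np.ravel(p["rvec"])).as_matrix();E[:3,3]=np.ravel(p["tvec"]);M=np.linalg.inv(E)
    return K,d,M
def ray(c,uv):
    K,d,M=c; q=cv2.undistortPoints(np.array([[uv]],float),K,d)[0,0]
    return M[:3,3],M[:3,:3]@np.array([q[0],q[1],1])
def onz(c,uv,z):
    o,v=ray(c,uv); return o+v*(z-o[2])/v[2]
def proj(c,P):
    K,d,M=c;E=np.linalg.inv(M)
    return cv2.projectPoints(np.atleast_2d(np.array(P,float)),cv2.Rodrigues(E[:3,:3])[0],E[:3,3],K,d)[0].reshape(-1,2)
def meet(c1,u1,c2,u2):
    o1,v1=ray(c1,u1);o2,v2=ray(c2,u2)
    t=np.linalg.lstsq(np.c_[v1,-v2],o2-o1,rcond=None)[0];a=o1+t[0]*v1;b=o2+t[1]*v2
    return (a+b)/2,np.linalg.norm(a-b)
def save(n,im): cv2.imwrite("pics/"+n+".png",cv2.cvtColor(im,cv2.COLOR_RGB2BGR))
def hsv(im): return cv2.cvtColor(im,cv2.COLOR_RGB2HSV)
def mask(im,lo,hi): return cv2.inRange(hsv(im),np.array(lo),np.array(hi))
def blobs(m,amin=15):
    n,_,st,ce=cv2.connectedComponentsWithStats(m)
    return [(st[i].tolist(),ce[i].round(1).tolist()) for i in range(1,n) if st[i][4]>=amin]
E
python3 - <<'E'
from h import *
s=observe(); print(s)
ims={n:viewer.grab_frame(n) for n in("scene","side","wrist")}
for n in ims:
    np.save("pics/"+n,ims[n]); 
    print(n,"orange",blobs(mask(ims[n],(8,160,120),(20,255,255))),"red",blobs(mask(ims[n],(0,150,80),(5,255,255))|mask(ims[n],(172,150,80),(180,255,255))))
    c=cam(n,s); print(c[2].round(3).tolist())
save("a",cv2.resize(np.hstack([ims["scene"],ims["side"]]),(800,300)))
save("w",ims["wrist"]); save("s",ims["scene"])
E
```

```text
{'clock': 0.0, 'joint_pos': array([-1.33763649e+00,  3.09001563e-01,  1.63521450e+00,  1.24172268e-05,
        1.19969110e+00, -6.97057562e-02]), 'qd': array([-0.00170561,  0.00107525, -0.0021065 ,  0.00065954, -0.00016063,
        0.00179615]), 'effort': array([-7.10731692e-04, -4.15254629e+01, -2.76666373e+01, -2.48739116e-04,
        1.01147822e-02,  2.28961468e-06]), 'eef_pos': array([ 0.1861801 , -0.59570035,  0.20823597]), 'tool_rot': array([-3.10335985e+00, -4.73568837e-01,  2.78484395e-04]), 'ft_force': array([ 0.52923855,  0.35295538, -0.13044388]), 'ft_torque': array([-0.0051801 , -0.00843586,  0.01001626]), 'finger_force': 0.0, 'grip_width': 0.9968234620869276}
scene orange [([277, 188, 15, 17, 92], [283.1, 196.7]), ([242, 242, 129, 76, 1835], [300.6, 281.3]), ([0, 267, 54, 84, 2425], [18.0, 305.7]), ([142, 301, 10, 12, 95], [146.6, 306.6]), ([487, 345, 73, 75, 4551], [526.5, 385.1])] red [([449, 140, 31, 19, 174], [463.1, 149.2]), ([265, 170, 5, 15, 51], [266.6, 175.9]), ([13, 328, 45, 33, 199], [31.9, 347.3])]
[[0.639, 0.569, -0.517, 1.12], [0.769, -0.49, 0.411, -0.48], 
[... 334 characters left out ...]
6, 27, 271], [189.5, 261.6]), ([234, 289, 25, 14, 118], [246.1, 295.2])] red [([418, 122, 4, 12, 21], [419.4, 126.8]), ([414, 145, 19, 8, 48], [421.9, 149.0]), ([297, 205, 7, 18, 89], [299.8, 213.5]), ([14, 329, 31, 33, 110], [27.1, 344.7]), ([32, 385, 40, 35, 373], [52.3, 403.4])]
[[-0.833, -0.412, 0.37, 0.102], [-0.554, 0.596, -0.582, 0.654], [0.02, -0.689, -0.724, 0.984], [0.0, 0.0, 0.0, 1.0]]
wrist orange [([298, 0, 204, 207, 36878], [394.3, 98.8])] red [([303, 24, 2, 20, 29], [303.6, 33.9]), ([302, 45, 2, 15, 25], [302.5, 52.0]), ([300, 61, 3, 27, 39], [301.1, 72.6])]
[[0.298, -0.918, -0.262, 0.252], [-0.955, -0.287, -0.078, -0.576], [-0.003, 0.273, -0.962, 0.373], [0.0, 0.0, 0.0, 1.0]]
```

View pics/a.png

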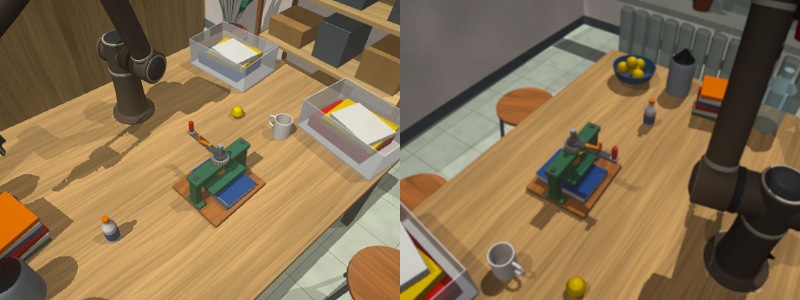

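The picture shows the press mid-table, with the red grip at about scene (267,176) and side (300,213), and the orange lever at scene (283,197) and side (273,204). I'll triangulate from these and zoom in.

```bash
python3 - <<'E'
from h import *
a=np.load("pics/scene.npy");b=np.load("pics/side.npy")
A=cv2.resize(a[150:290,230:370],(400,400),interpolation=cv2.INTER_CUBIC)
B=cv2.resize(b[170:310,200:340],(400,400),interpolation=cv2.INTER_CUBIC)
save("z",np.hstack([A,B]))
c1=cam("scene");c2=cam("side")
print("grip",meet(c1,(266.6,177),c2,(299.8,213.5)))
print("orange",meet(c1,(283.1,196.7),c2,(273.2,204.1)))
E
```

```text
grip (array([0.44954427, 0.00693119, 0.21895795]), np.float64(0.001532462706044196))
orange (array([0.52043196, 0.00349418, 0.20433727]), np.float64(0.0023037234724588686))
```

View pics/z.png

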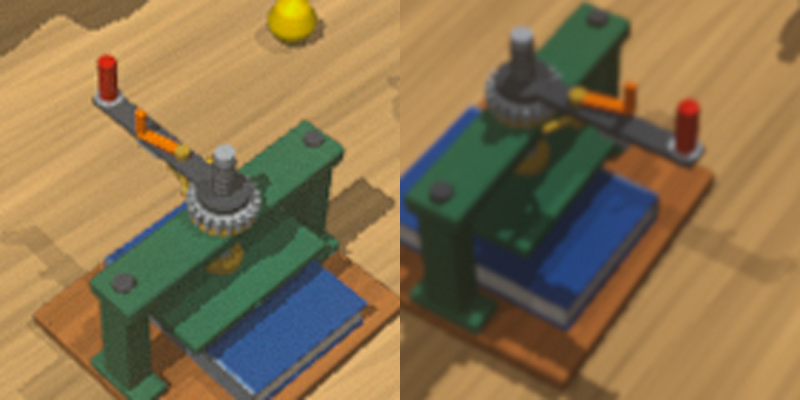

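The zoom shows, in crop pixels, the spindle top at (223,150) and (522,30). The tab top is at (140,113) left and (630,85) right, and the post bolts are at (123,282)/(313,138) and (441,190)/(597,18).

```bash
python3 - <<'E'
from h import *
c1=cam("scene");c2=cam("side")
S=lambda x,y:(230+x*.35,150+y*.35)
D=lambda x,y:(200+(x-400)*.35,170+y*.35)
P={}
for n,p,q in [("spin",(223,150),(522,32)),("tabtop",(140,113),(630,86)),("bolt1",(313,138),(441,190)),("bolt2",(123,282),(597,18)),("griptop",(107,60),(689,104)),("gripbase",(107,98),(686,152))]:
    P[n]=meet(c1,S(*p),c2,D(*q));print(n,P[n][0].round(4),P[n][1].round(4))
for n,p in (("bolt1",(313,138)),("bolt2",(123,282))): print(n,onz(c1,S(*p),.168).round(4))
for n,p in (("bolt1",(441,190)),("bolt2",(597,18))): print(n,onz(c2,D(*p),.168).round(4))
sp=P["spin"][0];g=P["griptop"][0];t=P["tabtop"][0]
d=(g-sp)[:2];print("r",np.hypot(*d));u=d/np.hypot(*d);n=np.array([-u[1],u[0]])
print("tab along/ccw",(t-sp)[:2]@u,(t-sp)[:2]@n)
s=observe();print(R.from_rotvec(s["tool_rot"]).as_matrix().round(3))
E
```

```text
spin [0.5985 0.0141 0.2407] 0.0015
tabtop [5.059e-01 1.000e-04 2.218e-01] 0.0016
bolt1 [0.5927 0.1319 0.1674] 0.0024
bolt2 [ 0.6055 -0.1022  0.1658] 0.0016
griptop [0.4497 0.0078 0.2407] 0.0032
gripbase [0.4474 0.0083 0.19  ] 0.0009
bolt1 [0.594  0.1322 0.168 ]
bolt2 [ 0.6075 -0.1027  0.168 ]
bolt1 [0.5914 0.1315 0.168 ]
bolt2 [ 0.6036 -0.1008  0.168 ]
r 0.1488803744884694
tab along/ccw 0.09306085003432546 0.010133037278279374
[[ 0.955  0.298 -0.   ]
 [ 0.298 -0.955  0.002]
 [ 0.    -0.002 -1.   ]]
```

>>> {"op": "jog_arm", "data": {"motion": [{"offset":[0,0,-50],"yaw":0,"jaw":-1},{"offset":[0,0,-95],"yaw":0,"jaw":-1},{"offset":[36,-34,-95],"yaw":0,"jaw":-1},{"offset":[72,-68,-95],"yaw":0,"jaw":-1},{"offset":[109,-102,-95],"yaw":0,"jaw":-1}], "squeeze": 30}}

```text
clock: 0.65
eef_pos: [0.2602, -0.4657, 0.3045]
tool_rot: [3.106, 0.471, 0.001]
ft_force: [-0.1, -1.0, 0.5]
grip_width: 0.143
finger_force: 0.0
```

>>> {"op": "jog_arm", "data": {"motion": [{"offset":[36,-34,0],"yaw":0,"jaw":-1},{"offset":[72,-68,0],"yaw":0,"jaw":-1},{"offset":[108,-102,0],"yaw":0,"jaw":-1},{"offset":[144,-136,0],"yaw":0,"jaw":-1},{"offset":[180,-170,0],"yaw":0,"jaw":-1}]}}

```text
clock: 1.15
eef_pos: [0.3814, -0.249, 0.3044]
tool_rot: [3.106, 0.473, 0.0]
ft_force: [0.9, -0.7, -0.2]
grip_width: 0.001
finger_force: 0.0
```

>>> {"op": "jog_arm", "data": {"motion": [{"offset":[36,-34,0],"yaw":0.05,"jaw":-1},{"offset":[72,-68,0],"yaw":0.1,"jaw":-1},{"offset":[108,-102,0],"yaw":0.16,"jaw":-1},{"offset":[144,-136,0],"yaw":0.21,"jaw":-1},{"offset":[184,-169,0],"yaw":0.26,"jaw":-1}]}}

```text
clock: 1.65
eef_pos: [0.5054, -0.0343, 0.3044]
tool_rot: [3.141, 0.065, -0.0]
ft_force: [1.2, -0.9, -0.2]
grip_width: -0.003
finger_force: 0.0
```

```bash
python3 - <<'E'
from h import *
s=observe();print(s["eef_pos"],R.from_rotvec(s["tool_rot"]).as_matrix().round(3).tolist(),s["ft_force"],s["joint_pos"])
im=viewer.grab_frame("wrist");save("w1",im);np.save("pics/w1",im)
c=cam("wrist",s);ax=np.array([.5988,.0145])
print("expect tabtop,griptop,spin",proj(c,[(.506,0,.226),(.4497,.0078,.242),(.5988,.0145,.241)]).round(0).tolist())
# platen height from corner in scene
c1=cam("scene")
for z in (.06,.065,.07,.075,.08,.09): print(z,((proj(c1,[(.6584,-.0674,z)])[0]-[230,150])/.35).round(0))
E
```

```text
[ 0.50540762 -0.03427737  0.30438626] [[0.999, 0.041, -0.0], [0.041, -0.999, -0.0], [-0.0, 0.0, -1.0]] [ 1.20746836 -0.88178724 -0.20753426] [-1.53530361e-01 -9.40910517e-04  1.79608505e+00 -2.51785873e-04
  1.34646382e+00  1.37622893e+00]
expect tabtop,griptop,spin [[237.0, 210.0], [225.0, 278.0], [215.0, 93.0]]
0.06 [194. 369.]
0.065 [194. 366.]
0.07 [194. 362.]
0.075 [194. 359.]
0.08 [194. 356.]
0.09 [194. 350.]
```

View pics/w1.png

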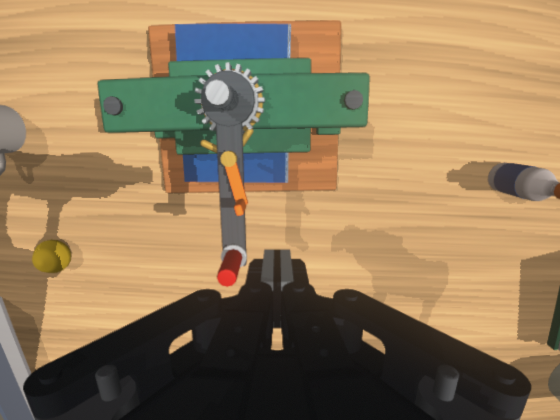

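The wrist view agrees with the triangulation: spindle at (217,92), grip at (228,275), tab at (239,208) on its raising (right-hand) side. Next I'll go down beside the tab.

>>> {"op": "jog_arm", "data": {"motion": [{"offset":[0,0,48],"yaw":0,"jaw":-1},{"offset":[0,0,96],"yaw":0,"jaw":-1},{"offset":[0,-5,96],"yaw":0,"jaw":-1},{"offset":[0,-10,96],"yaw":0,"jaw":-1},{"offset":[0,-14,96],"yaw":0,"jaw":-1}]}}

```text
clock: 2.2
eef_pos: [0.5066, -0.0224, 0.2113]
tool_rot: [3.14, 0.067, 0.007]
ft_force: [0.2, 0.3, 1.1]
grip_width: 0.001
finger_force: 0.0
```

>>> {"op": "jog_arm", "data": {"motion": [{"offset":[0,-3,0],"yaw":0,"jaw":-1},{"offset":[0,-6,0],"yaw":0,"jaw":-1},{"offset":[0,-9,0],"yaw":0,"jaw":-1},{"offset":[0,-11,0],"yaw":0,"jaw":-1},{"offset":[0,-12,0],"yaw":0,"jaw":-1}]}}

```text
clock: 2.7
eef_pos: [0.5041, -0.0102, 0.2087]
tool_rot: [3.141, 0.067, 0.001]
ft_force: [-0.2, 0.3, 0.2]
grip_width: 0.002
finger_force: 0.0
```

```bash
python3 - <<'E'
from h import *
s=observe();print(s["eef_pos"],s["ft_force"])
im=viewer.grab_frame("wrist");np.save("pics/w2",im);save("w2",im)
E
```

```text
[ 0.50412938 -0.01021541  0.20873942] [-0.2055792   0.30848211  0.21494504]
```

View pics/w2.png

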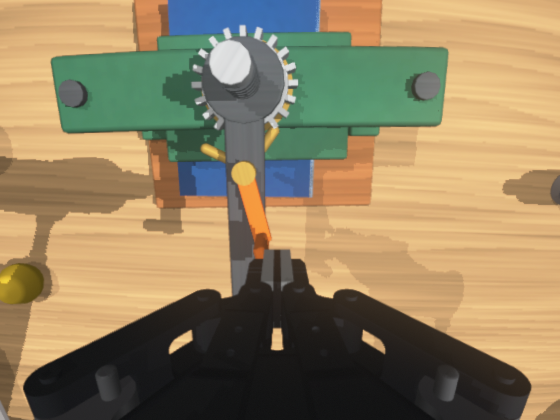

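The fingertips at (277,252) sit just right of the tab at (261,245), and the lever is still on raising. I'll check the x alignment numerically.

```bash
python3 - <<'E'
from h import *
s=observe();c=cam("wrist",s)
e=s["eef_pos"]
print("tcp",proj(c,[e,e+[.011,0,0],e+[-.011,0,0],(.506,-.001,.226),(.506,-.001,.196)]).round(0).tolist())
im=np.load("pics/w2.npy");print(blobs(mask(im,(6,170,110),(16,255,255)),40))
for u in((262,238),(262,258)):print(u,onz(c,u,.226).round(4),onz(c,u,.198).round(4))
E
```

```text
tcp [[277.0, 248.0], [277.0, 231.0], [276.0, 265.0], [260.0, 256.0], [263.0, 237.0]]
[([238, 179, 33, 80, 1230], [255.5, 217.1])]
(262, 238) [ 0.5167 -0.0018  0.226 ] [ 0.5061 -0.0007  0.198 ]
(262, 258) [ 0.5051 -0.0021  0.226 ] [ 0.4923 -0.0011  0.198 ]
```

>>> {"op": "jog_arm", "data": {"motion": [{"offset":[0,-2,0],"yaw":0,"jaw":-1},{"offset":[0,-4,0],"yaw":0,"jaw":-1},{"offset":[0,-6,0],"yaw":0,"jaw":-1},{"offset":[0,-8,0],"yaw":0,"jaw":-1},{"offset":[0,-9,0],"yaw":0,"jaw":-1}]}}

```text
clock: 3.25
eef_pos: [0.5037, -0.0012, 0.2084]
tool_rot: [-3.141, -0.067, 0.0]
ft_force: [0.1, 0.2, -0.2]
grip_width: -0.002
finger_force: 0.0
```

>>> {"op": "jog_arm", "data": {"motion": [{"offset":[0,-2,0],"yaw":0,"jaw":-1},{"offset":[0,-4,0],"yaw":0,"jaw":-1},{"offset":[0,-5,0],"yaw":0,"jaw":-1}]}}

```text
clock: 3.55
eef_pos: [0.5035, 0.0038, 0.2085]
tool_rot: [-3.141, -0.067, 0.0]
ft_force: [-0.4, -0.3, -0.1]
grip_width: -0.003
finger_force: 0.0
```

```bash
python3 - <<'E'
from h import *
s=observe();c=cam("wrist",s);print(s["eef_pos"],s["ft_force"])
im=viewer.grab_frame("wrist");np.save("pics/w3",im);save("w3",im)
print(blobs(mask(im,(6,170,110),(16,255,255)),40))
print(proj(c,[(.547,.0123,.2)]))
E
```

```text
[0.50345021 0.0038014  0.20845474] [-0.44229009 -0.30964037 -0.0996623 ]
[([261, 180, 32, 79, 1138], [278.3, 215.1])]
[[265.4067807  173.29643065]]
```

View pics/w3.png

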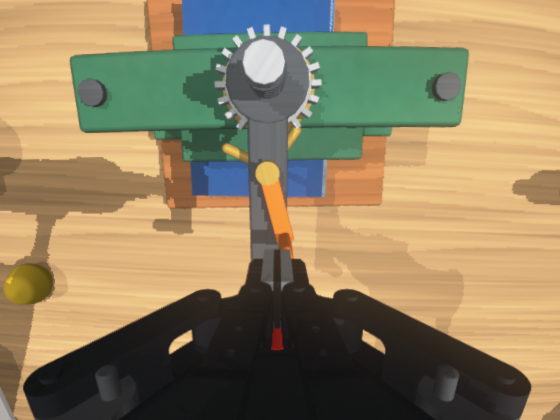

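The fingers slipped past outside the tab without touching it: tab at (285,245), fingertip front edge at v≈250, and the lever hasn't moved. I'll back out, move about 9 mm inwards and push again.

>>> {"op": "jog_arm", "data": {"motion": [{"offset":[0,15,0],"yaw":0,"jaw":-1},{"offset":[0,30,0],"yaw":0,"jaw":-1},{"offset":[9,30,0],"yaw":0,"jaw":-1},{"offset":[9,24,0],"yaw":0,"jaw":-1},{"offset":[9,18,0],"yaw":0,"jaw":-1}]}}

```text
clock: 4.1
eef_pos: [0.5134, -0.014, 0.2084]
tool_rot: [-3.14, -0.065, 0.0]
ft_force: [-0.5, 0.5, -1.0]
grip_width: -0.0
finger_force: 0.0
```

>>> {"op": "jog_arm", "data": {"motion": [{"offset":[0,-2,0],"yaw":0,"jaw":-1},{"offset":[0,-4,0],"yaw":0,"jaw":-1},{"offset":[0,-6,0],"yaw":0,"jaw":-1},{"offset":[0,-8,0],"yaw":0,"jaw":-1},{"offset":[0,-10,0],"yaw":0,"jaw":-1}]}}

```text
clock: 4.6
eef_pos: [0.5128, -0.0037, 0.2085]
tool_rot: [3.141, 0.068, 0.0]
ft_force: [0.0, -0.1, -0.1]
grip_width: 0.003
finger_force: 0.0
```

```bash
cat > look.py <<'E'
from h import *
import sys
s=observe();c=cam("wrist",s);print(s["eef_pos"],s["ft_force"])
im=viewer.grab_frame("wrist");np.save("pics/"+sys.argv[1],im);save(sys.argv[1],im)
m=mask(im,(6,170,110),(16,255,255));m[:150]=0
y=mask(im,(18,120,110),(30,255,255))
# lever: far vs near ends of the orange blob at lever height
ys,xs=np.nonzero(m)
for v in range(ys.min(),ys.max(),10):
    q=xs[ys==v]
    if len(q):print(v,q.min(),q.max(),onz(c,(q.mean(),v),.2).round(4))
E
python3 look.py w4
```

```text
[ 0.51276625 -0.00373138  0.20853818] [ 0.0252616  -0.08715975 -0.057534  ]
194 265 265 [0.5438 0.0046 0.2   ]
204 250 267 [0.5375 0.0084 0.2   ]
214 253 270 [0.5312 0.0064 0.2   ]
224 256 273 [0.5249 0.0043 0.2   ]
234 258 276 [0.5184 0.0026 0.2   ]
244 261 278 [0.5118 0.0008 0.2   ]
```

```bash
python3 - <<'E'
from h import *
a=viewer.grab_frame("scene");b=viewer.grab_frame("side")
A=cv2.resize(a[150:250,240:340],(400,400),interpolation=cv2.INTER_CUBIC)
B=cv2.resize(b[150:250,220:320],(400,400),interpolation=cv2.INTER_CUBIC)
im=np.load("pics/w4.npy")[180:330,200:350]
save("z2",np.vstack([np.hstack([A,B])[:,:,:][:300],cv2.resize(im,(300,300),interpolation=cv2.INTER_CUBIC).copy() if 0 else np.hstack([cv2.resize(im,(300,300),interpolation=cv2.INTER_CUBIC),np.zeros((300,500,3),np.uint8)])]))
E
```

```text
(no output)
```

View pics/z2.png

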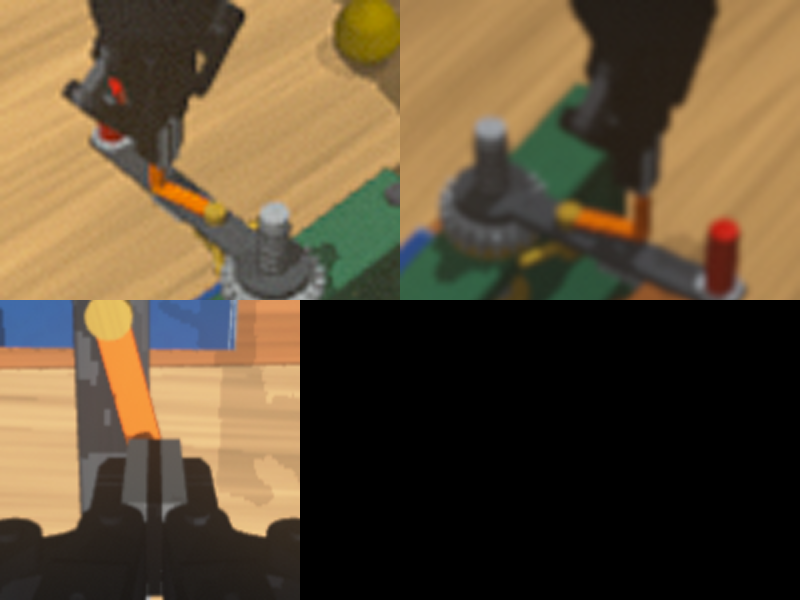

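```bash
python3 - <<'E'
from h import *
c1=cam("scene");c2=cam("side");s=observe();e=s["eef_pos"]
print(meet(c1,(280.7,192),c2,(282.0,200.5)))
for c,o in((c1,(240,150)),(c2,(220,150))): print(((proj(c,[e,e+[0,0,.018],(.506,-.001,.226),(.506,-.001,.196)])-o)*4).round(0).tolist())
E
```

```text
(array([ 0.50789561, -0.00156579,  0.21696011]), np.float64(0.010187788795214406))
[[157.0, 182.0], [157.0, 162.0], [153.0, 154.0], [154.0, 187.0]]
[[234.0, 209.0], [234.0, 186.0], [242.0, 194.0], [240.0, 232.0]]
```

Both side views show the shut fingertips ending near the tab's top, about 18 mm above the reported TCP height. So the fingers passed over the tab. I'll back off, lower by 14 mm and push again.

>>> {"op": "jog_arm", "data": {"motion": [{"offset":[-2,10,0],"yaw":0,"jaw":-1},{"offset":[-5,19,0],"yaw":0,"jaw":-1},{"offset":[-5,19,14],"yaw":0,"jaw":-1},{"offset":[-5,17,14],"yaw":0,"jaw":-1},{"offset":[-5,14,14],"yaw":0,"jaw":-1}]}}

```text
clock: 5.25
eef_pos: [0.5075, -0.0182, 0.1934]
tool_rot: [-3.14, -0.066, 0.003]
ft_force: [0.7, -1.4, 0.6]
grip_width: 0.003
finger_force: 0.4
```

>>> {"op": "jog_arm", "data": {"motion": [{"offset":[0,-2,0],"yaw":0,"jaw":-1},{"offset":[0,-4,0],"yaw":0,"jaw":-1},{"offset":[0,-6,0],"yaw":0,"jaw":-1}]}}

```text
clock: 5.55
eef_pos: [0.5081, -0.0121, 0.1946]
tool_rot: [3.141, 0.068, -0.0]
ft_force: [-0.7, -2.3, -0.1]
grip_width: 0.001
finger_force: 0.7
```

```bash
python3 look.py w5
```

```text
[ 0.5080582  -0.01205153  0.19461387] [-0.7454218  -2.25764865 -0.08717709]
191 248 248 [0.5434 0.0053 0.2   ]
201 231 250 [0.5376 0.0094 0.2   ]
211 232 251 [0.5318 0.0087 0.2   ]
221 234 253 [0.526  0.0075 0.2   ]
231 236 255 [0.52   0.0063 0.2   ]
241 238 256 [0.5139 0.0054 0.2   ]
251 239 257 [0.5077 0.0047 0.2   ]
261 241 249 [0.5012 0.0064 0.2   ]
271 238 247 [0.4946 0.0078 0.2   ]
281 241 244 [0.4879 0.0078 0.2   ]
```

Contact is confirmed: 2.3 N, and the tab is moving. I'll continue past the middle.

>>> {"op": "jog_arm", "data": {"motion": [{"offset":[0,-2,0],"yaw":0,"jaw":-1},{"offset":[0,-4,0],"yaw":0,"jaw":-1},{"offset":[0,-6,0],"yaw":0,"jaw":-1}]}}

```text
clock: 5.9
eef_pos: [0.5082, -0.0058, 0.1947]
tool_rot: [-3.14, -0.067, -0.001]
ft_force: [0.4, -0.5, -0.2]
grip_width: -0.001
finger_force: 0.1
```

>>> {"op": "jog_arm", "data": {"motion": [{"offset":[0,-1.5,0],"yaw":0,"jaw":-1},{"offset":[0,-3,0],"yaw":0,"jaw":-1}]}}

```text
clock: 6.1
eef_pos: [0.508, -0.0028, 0.1945]
tool_rot: [-3.14, -0.067, -0.001]
ft_force: [0.4, 0.1, 0.5]
grip_width: -0.003
finger_force: 0.0
```

```bash
python3 look.py w6
```

```text
[ 0.50796962 -0.0028369   0.19453827] [0.36167245 0.12996258 0.54172594]
192 243 243 [0.5427 0.0172 0.2   ]
202 241 260 [0.5372 0.013  0.2   ]
212 239 258 [0.5313 0.014  0.2   ]
222 237 255 [0.5254 0.0153 0.2   ]
232 235 254 [0.5193 0.0161 0.2   ]
242 234 251 [0.5132 0.0172 0.2   ]
252 232 249 [0.5068 0.0183 0.2   ]
262 232 242 [0.5003 0.0203 0.2   ]
272 229 240 [0.4937 0.0218 0.2   ]
```

The lever snapped over: its outer end is at y≈+0.018 to 0.022, and the force has gone. I'll lift off, move over the red grip, go down and close.

>>> {"op": "jog_arm", "data": {"motion": [{"offset":[0,6,0],"yaw":0,"jaw":-1},{"offset":[0,6,-45],"yaw":0,"jaw":-1},{"offset":[0,6,-75],"yaw":0,"jaw":-1},{"offset":[-35,-8,-75],"yaw":0,"jaw":0},{"offset":[-58,-13,-75],"yaw":0,"jaw":0}]}}

```text
clock: 6.65
eef_pos: [0.449, 0.0073, 0.2708]
tool_rot: [-3.141, -0.067, -0.003]
ft_force: [-0.7, 0.2, -0.9]
grip_width: 0.327
finger_force: 0.0
```

>>> {"op": "jog_arm", "data": {"motion": [{"offset":[0,0,0],"yaw":0,"jaw":0},{"offset":[0,0,0],"yaw":0,"jaw":0},{"offset":[0,0,25],"yaw":0,"jaw":0},{"offset":[0,0,50],"yaw":0,"jaw":0},{"offset":[0,0,76],"yaw":0,"jaw":0}]}}

```text
clock: 7.15
eef_pos: [0.4509, 0.0068, 0.193]
tool_rot: [3.141, 0.067, 0.003]
ft_force: [-0.2, -1.2, -0.2]
grip_width: 0.502
finger_force: 0.0
```

```bash
python3 - <<'E'
from h import *
s=observe();print(s["eef_pos"],s["ft_force"],s["grip_width"])
a=viewer.grab_frame("scene");b=viewer.grab_frame("side");w=viewer.grab_frame("wrist")
A=cv2.resize(a[140:240,240:340],(400,400),interpolation=cv2.INTER_CUBIC)
B=cv2.resize(b[150:250,220:320],(400,400),interpolation=cv2.INTER_CUBIC)
W=cv2.resize(w[180:380,160:400],(240,200))
save("z3",np.vstack([np.hstack([A,B]),np.hstack([W,np.zeros((200,560,3),np.uint8)])]))
E
```

```text
[0.45089677 0.0067744  0.19301984] [-0.1729479  -1.15305793 -0.22125184] 0.5020437934458928
```

View pics/z3.png

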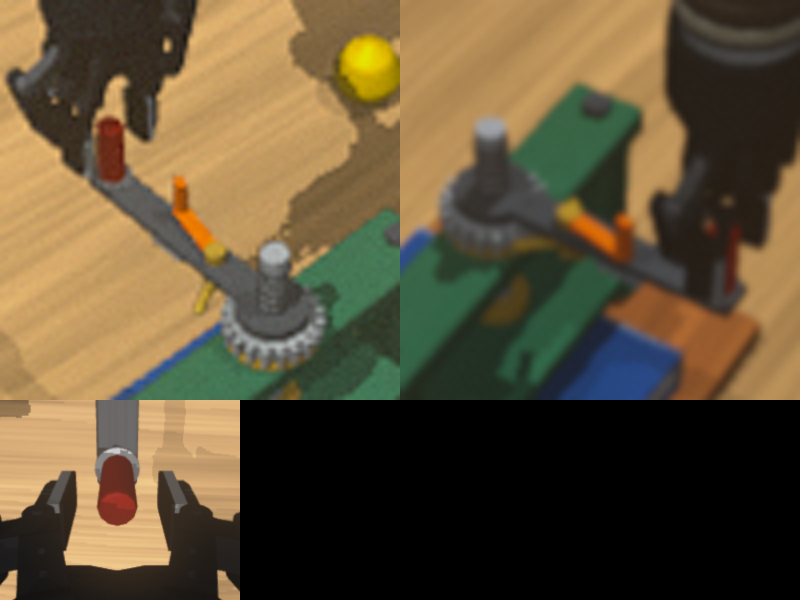

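The fingers straddle the red grip, with tips at about mid-grip, and the lever is on the lowering side at scene crop (180,190). I'll go 6 mm lower and close.

>>> {"op": "jog_arm", "data": {"motion": [{"offset":[-1,0,6],"yaw":0,"jaw":0},{"offset":[-1,0,6],"yaw":0,"jaw":-1},{"offset":[-1,0,6],"yaw":0,"jaw":-1},{"offset":[-1,0,6],"yaw":0,"jaw":-1},{"offset":[-1,0,6],"yaw":0,"jaw":-1}], "squeeze": 35}}

```text
clock: 7.8
eef_pos: [0.4492, 0.0071, 0.1885]
tool_rot: [3.141, 0.067, 0.004]
ft_force: [-0.6, -0.4, 2.9]
grip_width: 0.201
finger_force: 34.3
```

```bash
cat > st.py <<'E'
from h import *
AX=np.array([.5988,.0145])
# force at the grip: tangential (clockwise +), radial; handle angle
def st():
    s=observe();d=s["eef_pos"][:2]-AX;h=np.arctan2(d[1],d[0])%(2*np.pi)
    th=np.pi+.055-h;t=np.array([np.sin(h),-np.cos(h)]);u=d/np.hypot(*d)
    m=R.from_rotvec(s["tool_rot"]).as_matrix()
    print("clk %.2f th %.3f r %.4f z %.4f toolhead %.3f | pushCW %.1f rad %.1f | fz %.1f tq %s w %.3f"%(s["clock"],th,np.hypot(*d),s["eef_pos"][2],np.arctan2(m[1,0],m[0,0]),-s["ft_force"][:2]@t,s["ft_force"][:2]@u,s["ft_force"][2],s["ft_torque"].round(2),s["grip_width"]))
    return s,th,m
def plan(s,m,th0,steps):
    # offsets for handle angles th0+step, radius .150 about AX, relative to current commanded pose at angle th0
    P=lambda th:AX+.150*np.array([np.cos(np.pi+.055-th),np.sin(np.pi+.055-th)])
    for k in steps:
        d=P(th0+k)-P(th0);print(k,"offset",(1000*(m[:2,:2].T@d)).round(1).tolist(),"yaw",round(k,3))
E
python3 - <<'E'
from st import *
s,th,m=st()
plan(s,m,th,[-.13,-.26,-.39,-.52,-.62])
E
```

```text
clk 7.80 th 0.006 r 0.1498 z 0.1885 toolhead 0.043 | pushCW 0.4 rad 0.6 | fz 2.9 tq [-0.03  0.02 -0.03] w 0.201
-0.13 offset [1.4, 19.4] yaw -0.13
-0.26 offset [5.3, 38.5] yaw -0.26
-0.39 offset [11.6, 57.0] yaw -0.39
-0.52 offset [20.3, 74.4] yaw -0.52
-0.62 offset [28.5, 87.0] yaw -0.62
```

Gripped at 17 mm width. Before pumping I'll estimate the platen's height by sampling image colours along a vertical line on its back face.

```bash
python3 - <<'E'
from st import *
im=np.load("pics/scene.npy");c=cam("scene")
xd=np.array([np.cos(.055),np.sin(.055)]);yd=np.array([-xd[1],xd[0]])
for yy in(-.07,-.05,.06,.075):
    p=AX+.055*xd+yy*yd
    print(yy,[(z,*(hsv(im)[tuple(proj(c,[(*p,z/1000)])[0].round().astype(int)[::-1])]).tolist()) for z in range(56,124,3)])
E
```

```text
-0.07 [(56, 68, 11, 92), (59, 68, 11, 92), (62, 38, 13, 80), (65, 26, 26, 77), (68, 26, 26, 77), (71, 109, 40, 70), (74, 113, 88, 64), (77, 113, 88, 64), (80, 98, 38, 53), (83, 98, 38, 53), (86, 48, 71, 61), (89, 66, 93, 90), (92, 71, 112, 112), (95, 71, 112, 112), (98, 71, 114, 116), (101, 69, 110, 118), (104, 69, 110, 118), (107, 70, 109, 117), (110, 70, 113, 115), (113, 70, 113, 115), (116, 70, 106, 116), (119, 72, 111, 117), (122, 72, 111, 117)]
-0.05 [(56, 111, 129, 99), (59, 109, 111, 87), (62, 109, 111, 87), (65, 111, 122, 88), (68, 112, 113, 86), (71, 112, 113, 86), (74, 114, 106, 77), (77, 110, 82, 62), (80, 110, 82, 62), (83, 76, 46, 61), (86, 51, 80, 67), (89, 51, 80, 67), (92, 67, 91, 95), (95, 69, 108, 111), (98, 69, 108, 111), (101, 71, 119, 114), (104, 70, 111, 120), (107, 71, 115, 113), (110, 71, 115, 113), (113, 72, 108, 116), (116, 71, 107, 119), (119, 71, 107, 119), (122, 71, 111, 122)]
0.06 [(56, 112, 108, 90), (59, 111, 116, 92), (62, 111, 116, 92), (65, 110, 120, 91), (68, 109, 113, 86), (71, 109, 113, 86), (74, 109, 111, 85), (77, 107, 111, 83), (80, 107, 111, 83), (83, 85, 47, 60), (86, 56, 72, 74), (89, 56, 72, 74), (92, 62, 88, 78), (95, 69, 101, 109), (98, 69, 108, 120), (101, 69, 108, 120), (104, 70, 110, 118), (107, 70, 108, 116), (110, 70, 108, 116), (113, 71, 110, 114), (116, 70, 106, 115), (119, 70, 106, 115), (122, 69, 106, 116)]
0.075 [(56, 110, 112, 91), (59, 111, 116, 90), (62, 110, 113, 88), (65, 110, 126, 91), (68, 106, 94, 81), (71, 106, 94, 81), (74, 76, 46, 61), (77, 56, 71, 72), (80, 56, 71, 72), (83, 59, 74, 69), (86, 53, 68, 64), (89, 65, 86, 92), (92, 65, 86, 92), (95, 69, 109, 112), (98, 70, 109, 117), (101, 70, 109, 117), (104, 69, 105, 112), (107, 63, 83, 89), (110, 63, 83, 89), (113, 53, 78, 72), (116, 44, 85, 60), (119, 47, 82, 59), (122, 47, 82, 59)]
```

>>> {"op": "jog_arm", "data": {"motion": [{"offset":[1.4,19.4,-1],"yaw":-0.13,"jaw":-1},{"offset":[5.3,38.5,-1],"yaw":-0.26,"jaw":-1},{"offset":[11.6,57,-1],"yaw":-0.39,"jaw":-1},{"offset":[20.3,74.4,-1],"yaw":-0.52,"jaw":-1},{"offset":[26,83.5,-1],"yaw":-0.59,"jaw":-1}]}}

```text
clock: 8.3
eef_pos: [0.478, -0.0755, 0.1885]
tool_rot: [-2.983, -0.981, -0.0]
ft_force: [-0.9, 2.4, 0.7]
grip_width: 0.198
finger_force: 35.3
```

```bash
python3 - <<'E'
from st import *
s,th,m=st()
plan(s,m,th,[.12,.24,.36,.48,.6])
E
```

```text
clk 8.30 th -0.585 r 0.1506 z 0.1885 toolhead 0.635 | pushCW -2.4 rad -0.7 | fz 0.7 tq [ 0.32  0.02 -0.01] w 0.198
0.12 offset [1.0, -18.0] yaw 0.12
0.24 offset [4.1, -35.7] yaw 0.24
0.36 offset [9.4, -52.9] yaw 0.36
0.48 offset [16.6, -69.3] yaw 0.48
0.6 offset [25.8, -84.8] yaw 0.6
```

Measured idle drag is 2.4 N, as expected. The platen underside is at about 82 mm, so the gap is 13–24 mm, and the first full drive stroke is safe.

>>> {"op": "jog_arm", "data": {"motion": [{"offset":[1.1,-18,0],"yaw":0.12,"jaw":-1},{"offset":[4.2,-35.6,0],"yaw":0.24,"jaw":-1},{"offset":[9.5,-52.8,0],"yaw":0.36,"jaw":-1},{"offset":[16.8,-69.3,0],"yaw":0.48,"jaw":-1},{"offset":[26,-84.7,0],"yaw":0.6,"jaw":-1}]}}

```text
clock: 8.8
eef_pos: [0.4491, 0.0077, 0.1886]
tool_rot: [3.138, 0.045, 0.003]
ft_force: [4.0, -4.4, -4.5]
grip_width: 0.194
finger_force: 36.5
```

```bash
python3 -c "from st import *;st()"
```

```text
clk 8.80 th 0.010 r 0.1498 z 0.1886 toolhead 0.029 | pushCW 4.6 rad -3.8 | fz -4.5 tq [-0.55 -0.58  0.17] w 0.194
```

>>> {"op": "jog_arm", "data": {"motion": [{"offset":[1.1,-18,0],"yaw":0.12,"jaw":-1},{"offset":[4.2,-35.6,0],"yaw":0.24,"jaw":-1},{"offset":[9.5,-52.8,0],"yaw":0.36,"jaw":-1},{"offset":[16.8,-69.3,0],"yaw":0.48,"jaw":-1},{"offset":[25,-83,0],"yaw":0.585,"jaw":-1}]}}

```text
clock: 9.3
eef_pos: [0.4708, 0.0917, 0.1886]
tool_rot: [3.018, -0.86, 0.001]
ft_force: [-0.6, -6.0, 0.3]
grip_width: 0.197
finger_force: 36.9
```

```bash
python3 -c "from st import *;st()"
```

```text
clk 9.30 th 0.598 r 0.1495 z 0.1886 toolhead -0.555 | pushCW 5.4 rad -2.5 | fz 0.3 tq [-0.66 -0.11  0.2 ] w 0.197
```

The running drag reads about 5 N. Next is the idle stroke back, then another drive with checks.

>>> {"op": "jog_arm", "data": {"motion": [{"offset":[1.1,18,0],"yaw":-0.12,"jaw":-1},{"offset":[4.2,35.6,0],"yaw":-0.24,"jaw":-1},{"offset":[9.5,52.8,0],"yaw":-0.36,"jaw":-1},{"offset":[16.8,69.3,0],"yaw":-0.48,"jaw":-1},{"offset":[26,84.7,0],"yaw":-0.6,"jaw":-1}]}}

```text
clock: 9.8
eef_pos: [0.4492, 0.0068, 0.1886]
tool_rot: [-3.139, -0.082, -0.004]
ft_force: [4.0, 2.2, -4.4]
grip_width: 0.199
finger_force: 36.6
```

>>> {"op": "jog_arm", "data": {"motion": [{"offset":[1.1,18,0],"yaw":-0.12,"jaw":-1},{"offset":[4.2,35.6,0],"yaw":-0.24,"jaw":-1},{"offset":[9.5,52.8,0],"yaw":-0.36,"jaw":-1},{"offset":[16.8,69.3,0],"yaw":-0.48,"jaw":-1},{"offset":[25,83,0],"yaw":-0.585,"jaw":-1}]}}

```text
clock: 10.3
eef_pos: [0.4777, -0.075, 0.1886]
tool_rot: [-2.982, -0.982, -0.001]
ft_force: [0.6, 2.5, -0.2]
grip_width: 0.198
finger_force: 37.1
```

```bash
python3 - <<'E'
from st import *
st()
im=viewer.grab_frame("scene");c=cam("scene")
xd=np.array([np.cos(.055),np.sin(.055)]);yd=np.array([-xd[1],xd[0]])
for yy in(-.05,.06):
    p=AX+.055*xd+yy*yd
    print(yy,[(z,*(hsv(im)[tuple(proj(c,[(*p,z/1000)])[0].round().astype(int)[::-1])]).tolist()) for z in range(59,110,3)])
A=cv2.resize(im[170:270,255:355],(600,600),interpolation=cv2.INTER_CUBIC);save("p",A)
E
```

```text
clk 10.30 th -0.582 r 0.1506 z 0.1886 toolhead 0.636 | pushCW -1.7 rad -2.0 | fz -0.2 tq [ 0.44 -0.14 -0.08] w 0.198
-0.05 [(59, 110, 122, 90), (62, 110, 122, 90), (65, 111, 118, 91), (68, 113, 101, 71), (71, 113, 101, 71), (74, 93, 55, 56), (77, 54, 65, 63), (80, 54, 65, 63), (83, 66, 85, 81), (86, 68, 102, 110), (89, 68, 102, 110), (92, 71, 108, 123), (95, 70, 113, 124), (98, 70, 113, 124), (101, 70, 113, 124), (104, 72, 112, 123), (107, 72, 111, 120)]
0.06 [(59, 108, 122, 94), (62, 108, 122, 94), (65, 113, 111, 92), (68, 112, 97, 76), (71, 112, 97, 76), (74, 90, 45, 57), (77, 53, 63, 65), (80, 53, 63, 65), (83, 66, 91, 90), (86, 69, 102, 115), (89, 69, 102, 115), (92, 70, 108, 118), (95, 71, 116, 123), (98, 72, 110, 121), (101, 72, 110, 121), (104, 71, 112, 116), (107, 70, 103, 121)]
```

View pics/p.png

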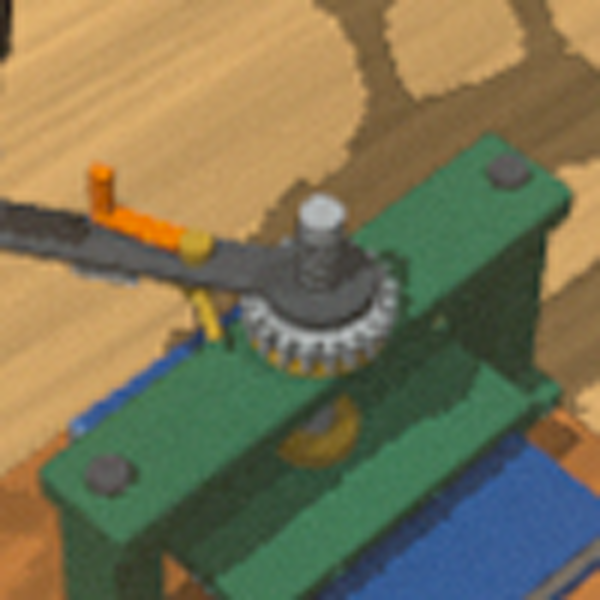

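The platen sank about 9 mm, underside now at about 74 mm (crop view: its back lower edge is along the bottom right, still clear above the book). The remaining gap is about 5–16 mm, so I'll drive in smaller steps from here.

>>> {"op": "jog_arm", "data": {"motion": [{"offset":[0.3,-9,0],"yaw":0.06,"jaw":-1},{"offset":[1.1,-18,0],"yaw":0.12,"jaw":-1},{"offset":[2.4,-26.9,0],"yaw":0.18,"jaw":-1},{"offset":[4.2,-35.6,0],"yaw":0.24,"jaw":-1},{"offset":[6.7,-44.3,0],"yaw":0.3,"jaw":-1}]}}

```text
clock: 10.85
eef_pos: [0.4574, -0.0362, 0.1886]
tool_rot: [3.096, 0.514, 0.003]
ft_force: [2.0, -3.6, -3.2]
grip_width: 0.201
finger_force: 36.8
```

```bash
python3 -c "from st import *;st()"
```

```text
clk 10.85 th -0.289 r 0.1502 z 0.1886 toolhead 0.329 | pushCW 4.1 rad -0.7 | fz -3.2 tq [-0.43 -0.39  0.1 ] w 0.201
```

>>> {"op": "jog_arm", "data": {"motion": [{"offset":[0.2,-6,0],"yaw":0.04,"jaw":-1},{"offset":[0.5,-12,0],"yaw":0.08,"jaw":-1},{"offset":[1.1,-18,0],"yaw":0.12,"jaw":-1},{"offset":[1.9,-23.9,0],"yaw":0.16,"jaw":-1},{"offset":[3,-29.8,0],"yaw":0.2,"jaw":-1}]}}

```text
clock: 11.35
eef_pos: [0.4505, -0.0072, 0.1886]
tool_rot: [3.132, 0.205, 0.003]
ft_force: [2.9, -3.4, -2.0]
grip_width: 0.19
finger_force: 36.8
```

```bash
python3 -c "from st import *;st()"
```

```text
clk 11.35 th -0.090 r 0.1499 z 0.1886 toolhead 0.130 | pushCW 3.7 rad -2.4 | fz -2.0 tq [-0.54 -0.28  0.1 ] w 0.190
```

```bash
cat >> st.py <<'E'
_st=st
def st():
    s,th,m=_st();h=np.pi+.055-th;t=np.array([np.sin(h),-np.cos(h)])
    print("EFF push at grip %.1f"%(-s["ft_force"][:2]@t+s["ft_torque"][2]/.15));return s,th,m
E
```

>>> {"op": "jog_arm", "data": {"motion": [{"offset":[0.2,-6,0],"yaw":0.04,"jaw":-1},{"offset":[0.5,-12,0],"yaw":0.08,"jaw":-1},{"offset":[1.1,-18,0],"yaw":0.12,"jaw":-1},{"offset":[1.9,-23.9,0],"yaw":0.16,"jaw":-1},{"offset":[3,-29.8,0],"yaw":0.2,"jaw":-1}]}}

```text
clock: 11.85
eef_pos: [0.4493, 0.0227, 0.1886]
tool_rot: [3.136, -0.109, 0.003]
ft_force: [1.0, -4.3, -2.3]
grip_width: 0.196
finger_force: 36.9
```

```bash
python3 -c "from st import *;st()"
```

```text
clk 11.85 th 0.110 r 0.1497 z 0.1886 toolhead -0.069 | pushCW 4.2 rad -1.2 | fz -2.3 tq [-0.47 -0.27  0.17] w 0.196
EFF push at grip 5.3
```

>>> {"op": "jog_arm", "data": {"motion": [{"offset":[0.2,-6,0],"yaw":0.04,"jaw":-1},{"offset":[0.5,-12,0],"yaw":0.08,"jaw":-1},{"offset":[1.1,-18,0],"yaw":0.12,"jaw":-1},{"offset":[1.9,-23.9,0],"yaw":0.16,"jaw":-1},{"offset":[3,-29.8,0],"yaw":0.2,"jaw":-1}]}}

```text
clock: 12.35
eef_pos: [0.454, 0.0522, 0.1886]
tool_rot: [3.11, -0.421, 0.002]
ft_force: [1.9, -5.0, -1.0]
grip_width: 0.198
finger_force: 37.0
```

```bash
python3 -c "from st import *;st()"
```

```text
clk 12.35 th 0.309 r 0.1496 z 0.1886 toolhead -0.269 | pushCW 4.4 rad -3.1 | fz -1.0 tq [-0.55 -0.16  0.15] w 0.198
EFF push at grip 5.4
```

>>> {"op": "jog_arm", "data": {"motion": [{"offset":[0.2,-6,0],"yaw":0.04,"jaw":-1},{"offset":[0.5,-12,0],"yaw":0.08,"jaw":-1},{"offset":[1.1,-18,0],"yaw":0.12,"jaw":-1},{"offset":[1.9,-23.9,0],"yaw":0.16,"jaw":-1},{"offset":[3,-29.8,0],"yaw":0.2,"jaw":-1}]}}

```text
clock: 12.85
eef_pos: [0.4645, 0.0801, 0.1886]
tool_rot: [3.052, -0.729, 0.001]
ft_force: [0.0, -3.8, 0.4]
grip_width: 0.196
finger_force: 37.1
```

```bash
python3 -c "from st import *;st()"
```

```text
clk 12.85 th 0.510 r 0.1495 z 0.1886 toolhead -0.469 | pushCW 3.4 rad -1.7 | fz 0.4 tq [-0.55 -0.01  0.2 ] w 0.196
EFF push at grip 4.7
```

There's no stiffening yet. I'll do the idle stroke back and re-measure the platen height.

>>> {"op": "jog_arm", "data": {"motion": [{"offset":[1.1,18,0],"yaw":-0.12,"jaw":-1},{"offset":[4.2,35.6,0],"yaw":-0.24,"jaw":-1},{"offset":[9.5,52.8,0],"yaw":-0.36,"jaw":-1},{"offset":[16.8,69.3,0],"yaw":-0.48,"jaw":-1},{"offset":[26,84.7,0],"yaw":-0.6,"jaw":-1}]}}

```text
clock: 13.35
eef_pos: [0.4503, -0.0057, 0.1886]
tool_rot: [-3.133, -0.212, -0.004]
ft_force: [4.7, 3.8, -4.9]
grip_width: 0.201
finger_force: 36.6
```

>>> {"op": "jog_arm", "data": {"motion": [{"offset":[0.8,15,0],"yaw":-0.1,"jaw":-1},{"offset":[3,29.8,0],"yaw":-0.2,"jaw":-1},{"offset":[6.7,44.3,0],"yaw":-0.3,"jaw":-1},{"offset":[11.9,58.4,0],"yaw":-0.4,"jaw":-1},{"offset":[18,71.3,0],"yaw":-0.495,"jaw":-1}]}}

```text
clock: 13.85
eef_pos: [0.4769, -0.0739, 0.1886]
tool_rot: [-2.986, -0.971, -0.001]
ft_force: [0.4, 4.1, 0.2]
grip_width: 0.199
finger_force: 37.1
```

```bash
python3 - <<'E'
from st import *
st()
im=viewer.grab_frame("scene");c=cam("scene")
xd=np.array([np.cos(.055),np.sin(.055)]);yd=np.array([-xd[1],xd[0]])
for yy in(-.05,.06):
    p=AX+.055*xd+yy*yd
    print(yy,[(z,*(hsv(im)[tuple(proj(c,[(*p,z/1000)])[0].round().astype(int)[::-1])]).tolist()) for z in range(50,92,3)])
E
```

```text
clk 13.85 th -0.572 r 0.1506 z 0.1886 toolhead 0.629 | pushCW -3.1 rad -2.8 | fz 0.2 tq [ 0.37 -0.12 -0.19] w 0.199
EFF push at grip -4.3
-0.05 [(50, 108, 160, 132), (53, 111, 127, 104), (56, 111, 127, 104), (59, 110, 120, 89), (62, 110, 120, 89), (65, 111, 94, 81), (68, 84, 43, 59), (71, 84, 43, 59), (74, 62, 67, 72), (77, 68, 96, 106), (80, 68, 96, 106), (83, 72, 107, 114), (86, 70, 117, 122), (89, 70, 117, 122)]
0.06 [(50, 109, 138, 113), (53, 109, 138, 113), (56, 110, 119, 94), (59, 110, 116, 90), (62, 110, 116, 90), (65, 110, 112, 75), (68, 78, 44, 58), (71, 78, 44, 58), (74, 60, 69, 78), (77, 67, 101, 104), (80, 67, 101, 104), (83, 72, 116, 119), (86, 70, 109, 122), (89, 70, 109, 122)]
```

The underside is at about 67 mm, so contact should come within 0–10 mm. I'll drive in steps of 0.2 rad or less.

>>> {"op": "jog_arm", "data": {"motion": [{"offset":[0.2,-6,0],"yaw":0.04,"jaw":-1},{"offset":[0.5,-12,0],"yaw":0.08,"jaw":-1},{"offset":[1.1,-18,0],"yaw":0.12,"jaw":-1},{"offset":[1.9,-23.9,0],"yaw":0.16,"jaw":-1},{"offset":[3,-29.8,0],"yaw":0.2,"jaw":-1}]}}

```text
clock: 14.4
eef_pos: [0.4627, -0.0492, 0.1886]
tool_rot: [3.068, 0.66, 0.003]
ft_force: [2.9, -3.7, -3.1]
grip_width: 0.2
finger_force: 36.8
```

```bash
python3 -c "from st import *;st()"
```

```text
clk 14.40 th -0.383 r 0.1503 z 0.1886 toolhead 0.424 | pushCW 4.5 rad -1.0 | fz -3.1 tq [-0.37 -0.43  0.08] w 0.200
EFF push at grip 5.1
```

>>> {"op": "jog_arm", "data": {"motion": [{"offset":[0.2,-6,0],"yaw":0.04,"jaw":-1},{"offset":[0.5,-12,0],"yaw":0.08,"jaw":-1},{"offset":[1.1,-18,0],"yaw":0.12,"jaw":-1}]}}

```text
clock: 14.7
eef_pos: [0.4562, -0.0324, 0.1886]
tool_rot: [3.102, 0.475, 0.004]
ft_force: [3.9, -3.8, -3.6]
grip_width: 0.197
finger_force: 36.8
```

```bash
python3 -c "from st import *;st()"
```

```text
clk 14.70 th -0.263 r 0.1501 z 0.1886 toolhead 0.304 | pushCW 4.8 rad -2.6 | fz -3.6 tq [-0.44 -0.49  0.12] w 0.197
EFF push at grip 5.6
```

>>> {"op": "jog_arm", "data": {"motion": [{"offset":[0.1,-4.5,0],"yaw":0.03,"jaw":-1},{"offset":[0.3,-9,0],"yaw":0.06,"jaw":-1},{"offset":[0.6,-13.5,0],"yaw":0.09,"jaw":-1},{"offset":[1.1,-18,0],"yaw":0.12,"jaw":-1},{"offset":[1.7,-22.4,0],"yaw":0.15,"jaw":-1}]}}

```text
clock: 15.2
eef_pos: [0.451, -0.0109, 0.1886]
tool_rot: [3.128, 0.243, 0.004]
ft_force: [3.4, -5.6, -3.1]
grip_width: 0.195
finger_force: 36.8
```

```bash
python3 -c "from st import *;st()"
```

```text
clk 15.20 th -0.115 r 0.1499 z 0.1886 toolhead 0.155 | pushCW 6.1 rad -2.4 | fz -3.1 tq [-0.58 -0.45  0.15] w 0.195
EFF push at grip 7.1
```

The push may be rising (7.1 N against about 5.3 N). I'll take smaller steps.

>>> {"op": "jog_arm", "data": {"motion": [{"offset":[0.1,-3,0],"yaw":0.02,"jaw":-1},{"offset":[0.2,-6,0],"yaw":0.04,"jaw":-1},{"offset":[0.3,-9,0],"yaw":0.06,"jaw":-1}]}}

```text
clock: 15.5
eef_pos: [0.4499, -0.0023, 0.1886]
tool_rot: [3.134, 0.15, 0.004]
ft_force: [2.9, -5.2, -2.9]
grip_width: 0.197
finger_force: 36.9
```

```bash
python3 -c "from st import *;st()"
```

```text
clk 15.50 th -0.057 r 0.1499 z 0.1886 toolhead 0.095 | pushCW 5.5 rad -2.3 | fz -2.9 tq [-0.64 -0.47  0.15] w 0.197
EFF push at grip 6.5
```

>>> {"op": "jog_arm", "data": {"motion": [{"offset":[0.1,-3,0],"yaw":0.02,"jaw":-1},{"offset":[0.2,-6,0],"yaw":0.04,"jaw":-1},{"offset":[0.3,-9,0],"yaw":0.06,"jaw":-1}]}}

```text
clock: 15.8
eef_pos: [0.4492, 0.0063, 0.1886]
tool_rot: [3.136, 0.056, 0.003]
ft_force: [3.1, -6.4, -2.3]
grip_width: 0.2
finger_force: 36.9
```

```bash
python3 -c "from st import *;st()"
```

```text
clk 15.80 th 0.001 r 0.1498 z 0.1886 toolhead 0.036 | pushCW 6.6 rad -2.8 | fz -2.3 tq [-0.78 -0.33  0.18] w 0.200
EFF push at grip 7.7
```

The stiffening is clear: moment up by half, push about 8–9 N, roughly 50 N on the book. One last small nudge.

>>> {"op": "jog_arm", "data": {"motion": [{"offset":[0.1,-3,0],"yaw":0.02,"jaw":-1},{"offset":[0.2,-6,0],"yaw":0.04,"jaw":-1},{"offset":[0.3,-7.5,0],"yaw":0.05,"jaw":-1}]}}

```text
clock: 16.1
eef_pos: [0.449, 0.0136, 0.1886]
tool_rot: [3.136, -0.021, 0.003]
ft_force: [2.1, -6.2, -1.8]
grip_width: 0.199
finger_force: 37.0
```

```bash
python3 -c "from st import *;st()"
```

```text
clk 16.10 th 0.049 r 0.1498 z 0.1886 toolhead -0.014 | pushCW 6.2 rad -2.1 | fz -1.8 tq [-0.81 -0.25  0.17] w 0.199
EFF push at grip 7.3
```

>>> {"op": "jog_arm", "data": {"motion": [{"offset":[0.1,-3,0],"yaw":0.02,"jaw":-1},{"offset":[0.2,-6,0],"yaw":0.04,"jaw":-1},{"offset":[0.3,-7.5,0],"yaw":0.05,"jaw":-1}]}}

```text
clock: 16.4
eef_pos: [0.4492, 0.0208, 0.1886]
tool_rot: [3.134, -0.1, 0.002]
ft_force: [0.1, -8.3, -1.8]
grip_width: 0.195
finger_force: 37.1
```

```bash
python3 -c "from st import *;st()"
```

```text
clk 16.40 th 0.097 r 0.1498 z 0.1886 toolhead -0.064 | pushCW 8.3 rad -0.4 | fz -1.8 tq [-0.92 -0.19  0.24] w 0.195
EFF push at grip 9.9
```

It's now clearly stiff: push about 9–10 N, roughly 65–75 N on the book. I'll stop here, let go and lift off.

>>> {"op": "jog_arm", "data": {"motion": [{"offset":[0,0,0],"yaw":0,"jaw":0},{"offset":[0,0,0],"yaw":0,"jaw":0},{"offset":[0,0,0],"yaw":0,"jaw":0},{"offset":[0,0,-30],"yaw":0,"jaw":0},{"offset":[0,0,-70],"yaw":0,"jaw":0}]}}

```text
clock: 16.9
eef_pos: [0.4466, 0.0235, 0.2568]
tool_rot: [-3.14, 0.099, 0.01]
ft_force: [1.0, -0.8, -0.0]
grip_width: 0.502
finger_force: 0.0
```

>>> {"op": "jog_arm", "data": {"motion": [{"offset":[0,0,-45],"yaw":0,"jaw":0},{"offset":[-20,40,-80],"yaw":0,"jaw":0},{"offset":[-40,80,-80],"yaw":0,"jaw":0},{"offset":[-40,120,-80],"yaw":0,"jaw":0},{"offset":[-40,120,-80],"yaw":0,"jaw":0}]}}

```text
clock: 17.4
eef_pos: [0.4011, -0.0978, 0.3393]
tool_rot: [3.137, -0.108, 0.003]
ft_force: [0.0, 1.0, -0.4]
grip_width: 0.502
finger_force: 0.0
```

```bash
python3 - <<'E'
from h import *
s=observe();print(s["eef_pos"],s["ft_force"],s["grip_width"])
a=viewer.grab_frame("scene");w=viewer.grab_frame("wrist")
save("end",np.hstack([cv2.resize(a[150:290,230:370],(400,400),interpolation=cv2.INTER_CUBIC),cv2.resize(w,(400,300),interpolation=cv2.INTER_AREA)[:,:] if 0 else cv2.copyMakeBorder(cv2.resize(w,(400,300)),0,100,0,0,cv2.BORDER_CONSTANT)]))
E
```

```text
[ 0.40108101 -0.09779186  0.33931578] [ 0.00610468  1.04033694 -0.36609842] 0.5015053540857249
```

View pics/end.png

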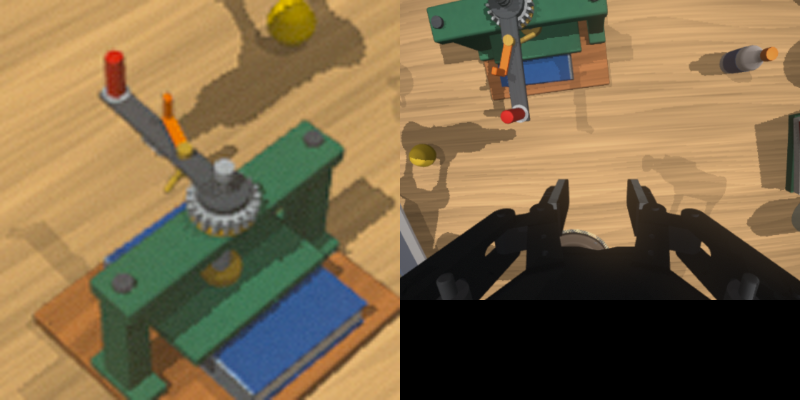

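The robot is clear of everything. The lever is on the lowering side (left crop at (170,115), right crop at (500,65)), the platen is down and the book is in place.

```bash
python3 -c "from plant import job;print(job.job_done())"
```

```text
the job is handed in; nothing more can be done
None
```

The job is handed in: the lever is on lowering, the foot bears on the book with roughly 65–75 N (estimated from about 9–10 N push at the grip), and the arm has let go and is clear of everything, 17.4 s in.

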